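# Unstack the heat sinks onto their power boards

### The arm

A 6-joint arm with a two-finger parallel gripper is mounted at the origin on the work surface. World frame = base frame: x ahead of the robot, y to its left, z up, the work surface at z = 0. Lengths are in mm, angles in degrees, forces in N, time in s.
With the tool pointing down it reaches from about 300 to 850 mm from the base axis. Payload 4.2 kg.
Tool frame: the origin (TCP) lies at the very end of the fingers, on their centre line; the grasp point (between the pads) lies 19 mm behind it (env.tcp_to_grasp is the distance from the TCP to the grasp point, in mm); z points along the fingers, y is the line along which they close (so a half turn about z gives the same grasp; the last joint's range is limited). The gripper opens to 91 mm and grips with 3 to 60 N. Pads are 32 mm wide; open, the fingers measure 118 mm over their backs; the gripper's body (76 mm by 178 mm) begins 60 mm behind the grasp point.
Start: joints at [66.921, 18.312, 89.639, -0, 72.044, -1.146], TCP at [214.777, 533.399, 213.976] pointing down, gripper open.
Joint ranges: [-177.97, 177.97], [-48.28, 115.42], [12.27, 149.76], [-77.06, 257.06], [2.81, 150.46], [-146.56, 146.56]. Speed limits (degrees/s): [147.25, 147.25, 180, 180, 180, 180].

### API

Orientations are given as [roll, pitch, yaw] about the fixed x, y, z axes, in that order (R = Rz(yaw) Ry(pitch) Rx(roll)).
In Python, from workcell import env gives the robot as it stands.
- The arm moves only by the tool move_arm, never from a script. Its argument "plan" is a list of rows, each a list of 3 entries, a list of its own where there are three numbers: the shift along the world's x, y, z in cm, then the turn about the world's z in degrees, then the closure, from 0 (fully open) to 1 (shut). In form: [[[x, y, z], turn, claw], ...]. A call has 1 to 5 rows; each row shifts and turns the commanded pose from where the row before left it; what a row does not reach is not made up. A row lasts 1/10 s, in which the tool goes at most 50 mm and 8.59 degrees, less where a joint would pass 70% of its speed; a pose out of reach is approached as far as the arm can. A call is refused whole if a number of a shift passes 5 or a number of a turn 8.59, either way. A call with a gripper value outside its range is refused whole. The fingers move at their own pace and stop on an object; "squeeze" is the grip in N (left out, the last holds). Time passes only in rows, so rows that do not move let the fingers close. It gives the time, the measured TCP pose, the force, the opening and the grip force at its end, in the units of the state.
- env.state(): the state, without advancing time (a new reading comes with each control period).
- env.grab_frame(name): name is "side" or "top"; returns a dict with "frame" (420x560x3 uint8, red, green, blue), "z_map" (420x560 float32, mm along the optical axis (not along the pixel's ray), 0 where there is no reading), "fovy" (degrees; the focal length in pixels is half the picture's height over the tangent of half this angle, whatever the lens; pixels are square), "cx", "cy" (the principal point, pixels), "position" and "orientation" of the camera in the world. Camera axes: x right, y down, z forward; pixel columns grow to the right and rows downward; lengths in mm; the calibration is good to about 2 mm. A picture is of the moment at which its call begins.
- env.job_done(): hands the job in; it is judged then, once.
Trained networks look in a picture, given as the dict that the camera call returned (one of the last four; its "shot" number tells which), for a name from the list of things; names that differ only in an ending like _2 or _b are one class to them, and where a whole thing is asked for, a point or a joint stands for the part that bears it (a point fixed in the world has none). Each returns a list of dicts, best first, with "score" (0 to 1); they miss things now and then, are a little off and sometimes report something else, mostly with a low value. They report only what shows in the picture. A call takes as long as a camera call. They do not tell look-alikes from the thing itself.
- env.search_frame(picture, label): "point" ([column, row] in pixels, amid what is visible of it).
- env.landmark_of(picture, label): "point" ([column, row] in pixels: a listed point, or the origin of a listed thing).
The state is a dict: "time_s": time; "qpos": joint angles; "qvel": joint speeds; "effort": joint torques, N m; "ee_pos": TCP position; "ee_rot": TCP orientation; "force": force on the tool from outside, world axes, zero at the start; "torque": the same for the moment, N m; "gripper_width": finger opening in mm; "gripper_force": force on a finger pad.
Only numpy, scipy, OpenCV 4.12 (cv2) and the standard library are available. Lean on these libraries where they do the work, as an engineer would, in place of code of your own. Each camera call takes 0.05 s, during which the arm holds its last target. There are 200 camera calls.

### The job

Take the stack of aluminium heat sinks apart from the top down, one at a time, and set each one on the power board whose black module has the same outline: the small channel, then the round, the square and the long one. Each must lie flat, centred and squarely in line with its module; set them down gently without dropping any, and leave the cup and the screwdriver where they are.

Things in the scene. Friction and masses are not known exactly. Their poses are not given: they have to be found in the camera images.
- sink_small: small U-channel clip heat sink, bare aluminium, 28 (x) x 18 (y) mm, 22 mm tall, two side walls along x, at the top of the stack at the start. About 25 g. Grip it by its flat or round sides below the top edge. Origin: centre of its underside, z up.
- sink_round: round heat sink of four level discs on a core, plain flat disc on top, bare aluminium, 42 mm diameter, 22 mm tall, second from the top. About 60 g. Grip it by its flat or round sides below the top edge. Origin: centre of its underside, z up.
- sink_square: square heat sink with 4 x 4 thick square pins, bare aluminium, 50 x 50 mm, 24 mm tall, third from the top. About 90 g. Grip it by its flat or round sides below the top edge. Origin: centre of its underside, z up.
- sink_long: long heat sink with seven parallel fins along x, bare aluminium, 100 (x) x 60 (y) mm, 26 mm tall, at the bottom of the stack, on the bench. About 200 g. Grip it by its flat or round sides below the top edge. Origin: centre of its underside, z up.
- board_small: fixed green power board on standoffs, 90 x 70 mm (x by y), with a flat black 28 x 18 mm oblong (28 along x) power module exactly in its middle; the sink of that outline belongs on it. Module top: flat, 16 mm above the bench, 5 mm above the board. Low parts at the corners reach 19 mm above the bench. Origin: centre of the board at bench height, z up, x its long axis.
- board_round: fixed green power board on standoffs, 100 x 80 mm (x by y), with a flat black 42 mm diameter round power module exactly in its middle; the sink of that outline belongs on it. Module top: flat, 16 mm above the bench, 5 mm above the board. Low parts at the corners reach 19 mm above the bench. Origin: centre of the board at bench height, z up, x its long axis.
- board_square: fixed green power board on standoffs, 110 x 84 mm (x by y), with a flat black 50 x 50 mm square power module exactly in its middle; the sink of that outline belongs on it. Module top: flat, 16 mm above the bench, 5 mm above the board. Low parts at the corners reach 19 mm above the bench. Origin: centre of the board at bench height, z up, x its long axis.
- board_long: fixed green power board on standoffs, 130 x 90 mm (x by y), with a flat black 100 x 60 mm oblong (100 along x) power module exactly in its middle; the sink of that outline belongs on it. Module top: flat, 16 mm above the bench, 5 mm above the board. Low parts at the corners reach 19 mm above the bench. Origin: centre of the board at bench height, z up, x its long axis.
- cup: bystander: brown drinking cup, 76 mm across, 95 mm tall, light. Origin: centre of its underside.
- screwdriver: bystander: screwdriver lying on the bench, 180 mm long. Origin about its middle on the bench, handle to its -x.
There are look-alikes about, which are no part of the job. Leave any green or pink look-alike of the sink_small alone.

How it is judged (in metres and radians):
On the way, in this order (a step that is already met when the one before it is completed fails the run):
1. the small heat sink is set on the small module and released (horizontal distance between sink_small and board_small below 0.01 m and z of sink_small in the frame of board_small between 0.013 and 0.019 m and angle between sink_small's own z axis and vertical below 0.08 rad and angle between the x axis of sink_small and the x axis of board_small, either way round below 0.2 rad and contact force between the fingers and sink_small below 0.1 N and linear speed of sink_small below 0.02 m/s and angular speed of sink_small below 0.2 rad/s), for 0.2 s.
2. the round heat sink is set on the round module and released (horizontal distance between sink_round and board_round below 0.01 m and z of sink_round in the frame of board_round between 0.013 and 0.019 m and angle between sink_round's own z axis and vertical below 0.08 rad and contact force between the fingers and sink_round below 0.1 N and linear speed of sink_round below 0.02 m/s and angular speed of sink_round below 0.2 rad/s), for 0.2 s.
3. the square heat sink is set on the square module and released (horizontal distance between sink_square and board_square below 0.01 m and z of sink_square in the frame of board_square between 0.013 and 0.019 m and angle between sink_square's own z axis and vertical below 0.08 rad and (angle between the x axis of sink_square and the x axis of board_square, either way round below 0.2 rad or angle between the x axis of sink_square and the y axis of board_square, either way round below 0.2 rad) and contact force between the fingers and sink_square below 0.1 N and linear speed of sink_square below 0.02 m/s and angular speed of sink_square below 0.2 rad/s), for 0.2 s.
4. the long heat sink is set on the long module and released (horizontal distance between sink_long and board_long below 0.01 m and z of sink_long in the frame of board_long between 0.013 and 0.019 m and angle between sink_long's own z axis and vertical below 0.08 rad and angle between the x axis of sink_long and the x axis of board_long, either way round below 0.2 rad and contact force between the fingers and sink_long below 0.1 N and linear speed of sink_long below 0.02 m/s and angular speed of sink_long below 0.2 rad/s), for 0.2 s.
At the end, for the whole second after the job is handed in: All four sinks released and at rest on the module of their own outline: centres within 10 mm, underside within 3 mm of its top, tilt under 0.08 rad; small, square and long ones in line within 0.2 rad (small, long: long axis along the board's, either way round; square: any quarter turn) (all of step 1 and all of step 2 and all of step 3 and all of step 4); the robot touches nothing.
It fails at once if a heat sink is dropped (falls freely faster than 0.7 m/s, some 25 mm) ((linear speed of sink_small above 0.7 m/s and contact force between the fingers and sink_small below 0.05 N) or (linear speed of sink_round above 0.7 m/s and contact force between the fingers and sink_round below 0.05 N) or (linear speed of sink_square above 0.7 m/s and contact force between the fingers and sink_square below 0.05 N) or (linear speed of sink_long above 0.7 m/s and contact force between the fingers and sink_long below 0.05 N)).
It fails at once if the cup is moved more than 20 mm (distance of cup from where it was at the start of the episode above 0.02 m).
It fails at once if the screwdriver is moved more than 20 mm (distance of screwdriver from where it was at the start of the episode above 0.02 m).
It also fails if it takes over 109 s, if anything falls off the work surface, if the arm or the gripper's body presses on something with over 40 N, if the wrist force passes 120 N, or if a joint passes its speed limit or range.

## Working session

There is one attempt and no reset: what is moved stays moved. The work goes in short steps, Python scripts to look and compute and a tool call to move; the robot and the scene stay as the last step left them, time stands still between calls to the robot, and variables do not carry over. Pictures are saved under pics/ and viewed, at most 14 in all, crops included, and the job is handed in when it is done.

Besides the shell and the picture viewer there is one more tool, called after "Emit:" as name(argument=value, ...), one argument or row to a line, values as JSON. move_arm: Moves the arm, as the interface text tells. Its arguments: {"type":"object","properties":{"plan":{"type":"array","items":{"type":"array"}},"squeeze":{"type":"number"}},"required":["plan"]}

```bash
ls; mkdir -p pics; cat > h.py <<'E'
import numpy as np, cv2
from scipy.spatial.transform import Rotation as R
from workcell import env
def grab(n): return env.grab_frame(n)
def cam(p):
    o=np.array(p["orientation"],float)
    Rm=o if o.shape==(3,3) else R.from_euler('xyz',o,degrees=True).as_matrix()
    f=p["frame"].shape[0]/2/np.tan(np.radians(p["fovy"])/2)
    return Rm,np.array(p["position"],float),f
def cloud(p):
    Rm,t,f=cam(p); z=p["z_map"].astype(float); v,u=np.indices(z.shape)
    c=np.stack([(u-p["cx"])*z/f,(v-p["cy"])*z/f,z],-1)
    w=c@Rm.T+t; w[z==0]=np.nan
    return w
def atz(p,uv,h):
    Rm,t,f=cam(p); d=Rm@np.array([(uv[0]-p["cx"])/f,(uv[1]-p["cy"])/f,1]); return t+d*(h-t[2])/d[2]
def save(p,n,crop=None,k=1):
    im=p["frame"][:,:,::-1]
    if crop: a,b,c,d=crop; im=im[b:d,a:c]
    cv2.imwrite("pics/"+n,cv2.resize(im,None,fx=k,fy=k,interpolation=cv2.INTER_CUBIC))
E
python3 - <<'E'
from h import *
for n in ("top","side"):
    p=grab(n); save(p,n+"0.png"); w=cloud(p); print(n,p["position"],p["orientation"],p["fovy"],p["cx"],p["cy"])
    np.savez(f"{n}0.npz",w=w,f=p["frame"])
    for l in ["sink_small","sink_round","sink_square","sink_long","board_small","board_round","board_square","board_long","cup","screwdriver"]:
        for d in env.landmark_of(p,l)[:3]:
            u,v=map(int,np.round(d["point"])); print(l,np.round(d["point"]),round(d["score"],2),np.round(w[min(v,419),min(u,559)]),np.round(atz(p,d["point"],16)[:2]))
s=env.state(); print(s)
E
```

```text
pics
top [377.12715585 -12.08514436 954.85383881] [-1.68098248e+02 -2.50098212e-02 -8.64971860e+01] 55.81334819574005 277.86748624979185 206.9110417604888
sink_small [277. 258.] 0.7 [445.  -6.  96.] [451.  -6.]
sink_small [233. 255.] 0.61 [453. 100.   4.] [452.  98.]
sink_small [236. 299.] 0.4 [352.  84.   3.] [351.  83.]
sink_round [274. 261.] 0.56 [440.  -0.  75.] [444.   1.]
sink_round [353. 135.] 0.54 [ 772. -178.   14.] [ 772. -178.]
sink_round [277. 260.] 0.45 [443.  -7.  76.] [447.  -6.]
sink_square [275. 261.] 0.65 [440.  -2.  76.] [444.  -2.]
sink_long [275. 261.] 0.82 [440.  -2.  76.] [445.  -2.]
board_small [198. 206.] 0.97 [566. 193.  13.] [566. 192.]
board_round [127. 256.] 0.89 [435. 349.  13.] [434. 347.]
board_square [357. 199.] 0.56 [ 606. -191.   14.] [ 607. -192.]
board_long [438. 259.] 0.89 [ 473. -384.   16.] [ 472. -384.]
cup [277. 155.] 0.84 [710.  10.   5.] [706.  11.]
screwdriver [350. 136.] 0.73 [ 775. -173.   -1.] [ 769. -170.]
side [ 556.16682902 -618.05327711  771.1026051 ] [-137.44098681    0.3661882    -1.9296117 ] 52.21122759344478 275.35122298309193 2
[... 744 characters left out ...]
. 341.  12.] [442. 335.]
{'time_s': 1.1, 'qpos': array([ 6.69204918e+01,  1.83119443e+01,  8.96405548e+01,  1.47740981e-03,
        7.20450942e+01, -1.14590211e+00]), 'qvel': array([-0.07190524,  0.01962235,  0.02430164, -0.05457757, -0.05743519,
       -0.02785331]), 'effort': array([-5.26036893e-04, -4.12360024e+01, -2.32230502e+01,  7.29926513e-02,
        3.76795256e-02, -1.46658749e-06]), 'ee_pos': array([214.77122465, 533.38065506, 213.9649268 ]), 'ee_rot': array([ 1.79997566e+02, -1.35706590e-03,  1.58065938e+02]), 'force': array([-0.01565771, -0.54249849,  0.87794427]), 'torque': array([-0.01871239, -0.01765736, -0.05815715]), 'gripper_force': 0.0, 'gripper_width': 90.78761354174152}
```

View pics/top0.png

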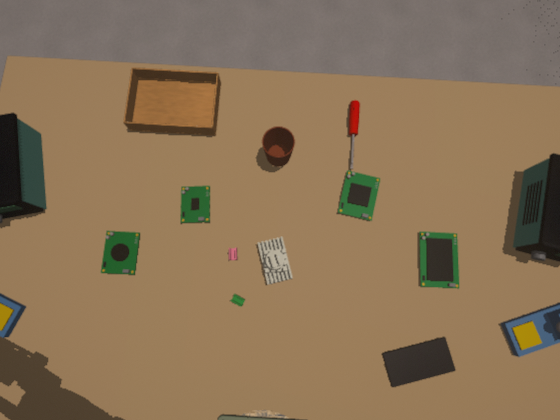

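View pics/side0.png

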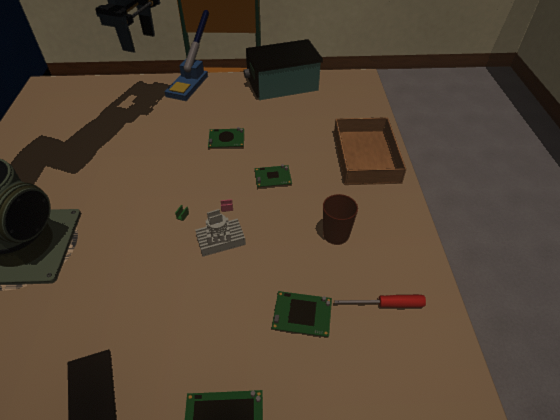

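```bash
python3 - <<'E'
from h import *
p=grab("top"); w=cloud(p); f=p["frame"].astype(int)
hsv=cv2.cvtColor(p["frame"],cv2.COLOR_RGB2HSV)
print("bench z",np.nanmedian(w[320:340,200:300,2]), np.nanmedian(w[320:340,400:430,2]))
for n,(u,v) in dict(small=(196,204),round=(121,253),square=(360,195),long=(439,260)).items():
    r=45; a,b=v-r,u-r; h=hsv[a:v+r,b:u+r]
    g=((h[...,0]>45)&(h[...,0]<90)&(h[...,1]>120)&(h[...,2]>35)).astype(np.uint8)
    cs,_=cv2.findContours(g,cv2.RETR_EXTERNAL,cv2.CHAIN_APPROX_NONE)
    c=max(cs,key=cv2.contourArea)
    fill=cv2.drawContours(np.zeros_like(g),[c],-1,1,-1)
    out=[]
    def rect(c,z):
        P=np.array([atz(p,(q[0][0]+b,q[0][1]+a),z)[:2] for q in c],np.float32)
        (x,y),(s1,s2),an=cv2.minAreaRect(P)
        if s1<s2: an-=90;s1,s2=s2,s1
        return np.round([x,y,s1,s2,(an+90)%180-90],1)
    m=((h[...,2]<40)&(fill>0)).astype(np.uint8); m=cv2.morphologyEx(m,cv2.MORPH_OPEN,np.ones((3,3)))
    k,lab,st,cen=cv2.connectedComponentsWithStats(m); 
    i=1+np.argmin([np.hypot(*(cen[j]-r))-.1*st[j,4]**.5 for j in range(1,k)])
    mm=(lab==i).astype(np.uint8); c2=max(cv2.findContours(mm,0,1)[0],key=cv2.contourArea)
    mz=np.nanmedian(w[a:v+r,b:u+r,2][mm>0])
    print(n,"board",rect(c,11),"module",rect(c2,16),"cent",np.round(atz(p,cen[i]+[b,a],16)[:2],1),st[i,4],"z",mz)
sub=w[225:295,245:305].reshape(-1,3); 
sub=sub[np.isfinite(sub[:,0])]
print(np.histogram(sub[:,2],bins=np.arange(-6,110,4)))
for n,lo,hi in (("small",84,102),("round",66,82),("square",42,57),("long",18,33),("all",10,33)):
    P=sub[(sub[:,2]>lo)&(sub[:,2]<hi)][:,:2].astype(np.float32)
    (x,y),s,an=cv2.minAreaRect(P); print(n,len(P),np.round([x,y,*s,an],1),np.round(P.mean(0),1))
save(p,"stack.png",(225,215,325,315),6)
p=grab("side"); save(p,"stackside.png",(165,180,265,265),7); np.savez("side1.npz",w=cloud(p),f=p["frame"])
E
```

```text
bench z -0.2087034485341519 -0.39132062703606607Traceback (most recent call last):
  File "<stdin>", line 19, in <module>
    return _wrapfunc(a, 'argmin', axis=axis, out=out, **kwds)
    return _wrapit(obj, method, *args, **kwds)
    result = getattr(arr, method)(*args, **kwds)
ValueError: attempt to get argmin of an empty sequence
```

```bash
cat > m.py <<'E'
from h import *
p=grab("top"); w=cloud(p)
hsv=cv2.cvtColor(p["frame"],cv2.COLOR_RGB2HSV)
for n,(u,v) in dict(small=(196,204),round=(121,253),square=(360,195),long=(439,260)).items():
    r=45; a,b=v-r,u-r; h=hsv[a:v+r,b:u+r].astype(int)
    g=((h[...,0]>45)&(h[...,0]<90)&(h[...,1]>120)&(h[...,2]>35)).astype(np.uint8)
    c=max(cv2.findContours(g,0,1)[0],key=cv2.contourArea)
    hull=cv2.convexHull(c); fill=cv2.drawContours(np.zeros_like(g),[hull],-1,1,-1)
    def rect(c,z):
        P=np.array([atz(p,(q[0][0]+b,q[0][1]+a),z)[:2] for q in c],np.float32)
        (x,y),(s1,s2),an=cv2.minAreaRect(P)
        if s1<s2: an-=90;s1,s2=s2,s1
        return np.round([x,y,s1,s2,(an+90)%180-90],1)
    m=((g==0)&(cv2.erode(fill,np.ones((3,3)))>0)).astype(np.uint8); m=cv2.morphologyEx(m,cv2.MORPH_OPEN,np.ones((3,3)))
    k,lab,st,cen=cv2.connectedComponentsWithStats(m); i=1+np.argmax(st[1:,4])
    mm=(lab==i).astype(np.uint8); c2=max(cv2.findContours(mm,0,1)[0],key=cv2.contourArea)
    print(n,"board",rect(hull,11),"module",rect(c2,16),"cent",np.round(atz(p,cen[i]+[b,a],16)[:2],1),st[i,4],"z",np.nanmedian(w[a:v+r,b:u+r,2][mm>0]))
sub=w[225:295,245:305].reshape(-1,3); sub=sub[np.isfinite(sub[:,0])]
print(*np.histogram(sub[:,2],bins=np.arange(-6,110,4)))
for n,lo,hi in (("small",84,102),("round",66,82),("square",42,57),("long",18,33)):
    P=sub[(sub[:,2]>lo)&(sub[:,2]<hi)][:,:2].astype(np.float32)
    (x,y),s,an=cv2.minAreaRect(P); print(n,len(P),np.round([x,y,*s,an],1),np.round(P.mean(0),1))
save(p,"stack.png",(225,215,325,315),6)
p=grab("side"); save(p,"stackside.png",(165,180,265,265),7); np.savez("side1.npz",w=cloud(p),f=p["frame"])
E
python3 m.py
```

```text
small board [571.  202.8  85.7  65.7   5.6] module [570.8 201.8  28.   17.    5.9] cent [570.7 201.8] 96 z 15.51466236064698
round board [4.431e+02 3.664e+02 9.710e+01 7.830e+01 4.000e-01] module [443.2 366.5  40.9  37.7 -86.5] cent [443.  366.5] 253 z 16.065982393374327
square board [ 618.  -196.3  106.5   80.1  -10.5] module [ 617.9 -195.4   53.4   53.4   79.9] cent [ 617.7 -195.7] 462 z 15.535689506202516
long board [ 463.2 -376.2  107.1   63.3    1.1] module [ 4.583e+02 -3.717e+02  7.320e+01  5.140e+01  4.000e-01] cent [ 448.  -370.3] 391 z 15.18095554604821
[ 436 2333  385  168   13    3   10  196  151   55    7    6    5   82
   55    2    3    1   14  144   72    6    0    2   21   18    0    0] [ -6  -2   2   6  10  14  18  22  26  30  34  38  42  46  50  54  58  62
  66  70  74  78  82  86  90  94  98 102 106]
small 41 [ 4.429e+02 -2.000e-01  2.780e+01  1.780e+01  2.210e+01] [442.4  -0.6]
round 236 [445.   -0.8  40.3  37.7   3.3] [445.   -0.8]
square 143 [445.1  -1.2  49.9  49.8   7.5] [442.9  -2.9]
long 404 [447.8   0.7  99.3  59.9  17.4] [446.9   1.1]
```

View pics/stack.png

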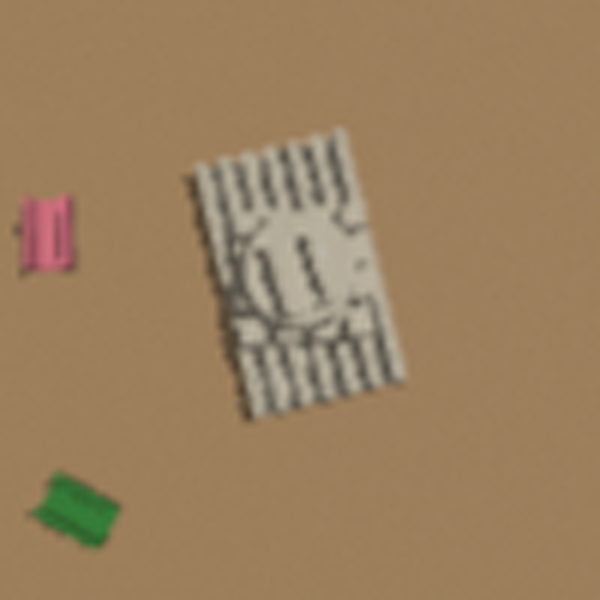

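View pics/stackside.png

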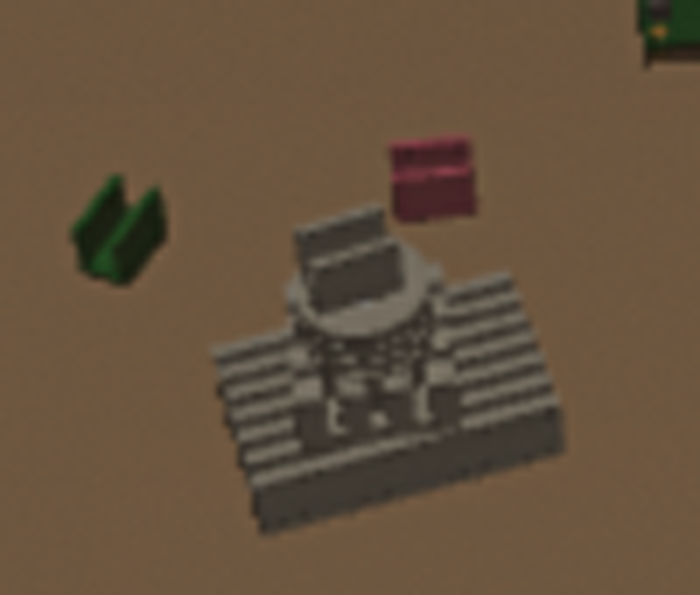

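The candidates for the small sink in the top view are the grey one on the stack (275,260), a pink one (233,254) and a green one (238,300). The crop shows the bare-aluminium U-channel on the round disc, so I'm taking the grey one on the stack. The boards are in the top view at small (196,204), round (121,253), square (360,195) and long (439,260).

Emit:
move_arm(
  plan=[
    [[1.9, -4.4, -0.5], 7.3, 0],
    [[1.9, -4.4, -0.5], 7.3, 0],
    [[1.9, -4.4, -0.5], 7.3, 0],
    [[1.9, -4.4, -0.5], 7.3, 0],
    [[1.9, -4.4, -0.5], 7.3, 0],
  ],
  squeeze=15,
)

```text
time_s: 1.75
ee_pos: [309.8, 312.7, 189.1]
ee_rot: [180.0, 0.0, -165.3]
force: [0.2, -0.7, 0.6]
gripper_width: 91.3
gripper_force: 0.0
```

```bash
python3 - <<'E'
from h import *
p=grab("top"); w=cloud(p); hsv=cv2.cvtColor(p["frame"],cv2.COLOR_RGB2HSV).astype(int)
a,b=215,394; h=hsv[a:305,b:484]
for vt in (15,25,35):
    g=((h[...,0]>40)&(h[...,0]<95)&(h[...,1]>100)&(h[...,2]>vt)).astype(np.uint8)
    g=cv2.morphologyEx(g,cv2.MORPH_OPEN,np.ones((2,2)))
    c=np.vstack([c for c in cv2.findContours(g,0,1)[0] if cv2.contourArea(c)>20])
    P=np.array([atz(p,(q[0][0]+b,q[0][1]+a),11)[:2] for q in c],np.float32); print(vt,np.round(np.hstack([*map(np.ravel,map(np.array,cv2.minAreaRect(P)))]),1))
W=w[a:305,b:484]; m=((W[...,2]>13.2)&(W[...,2]<25)&(h[...,1]<90)&(h[...,2]<70)).astype(np.uint8)
m=((h[...,2]<60)&(h[...,1]<110)).astype(np.uint8); m=cv2.morphologyEx(m,cv2.MORPH_OPEN,np.ones((3,3)))
k,l,st,ce=cv2.connectedComponentsWithStats(m); i=1+np.argmax(st[1:,4])
c=max(cv2.findContours((l==i).astype(np.uint8),0,1)[0],key=cv2.contourArea)
P=np.array([atz(p,(q[0][0]+b,q[0][1]+a),16)[:2] for q in c],np.float32); print(cv2.minAreaRect(P),atz(p,ce[i]+[b,a],16),st[i])
print(h[45,45],h[45,32])
E
```

```text
15 [ 470.6 -390.   128.4   90.3    0.7]
25 [ 470.6 -390.   128.4   90.3    0.7]
35 [ 470.6 -390.   128.4   90.3    0.7]
((472.0808410644531, -387.94451904296875), (58.61890411376953, 99.23133850097656), 89.06669616699219) [ 471.12292827 -387.33600182   16.        ] [  33   24   26   42 1061]
[16 65 51] [ 57 118  78]
```

Emit:
move_arm(
  plan=[
    [[1.9, -4.4, -0.5], 7.3, 0],
    [[1.9, -4.5, -0.5], 0, 0],
    [[1.9, -4.5, -0.5], 0, 0],
    [[1.9, -4.5, -0.5], 0, 0],
    [[1.9, -4.5, -0.5], 0, 0],
  ],
)

```text
time_s: 2.3
ee_pos: [404.1, 91.3, 164.6]
ee_rot: [180.0, 0.1, -158.7]
force: [1.4, 1.0, -0.6]
gripper_width: 91.3
gripper_force: 0.0
```

Emit:
move_arm(
  plan=[
    [[1.9, -4.5, -1], 0, 0.3],
    [[1.9, -4.4, -1], 0, 0.4],
    [[0, 0, -1.5], 0, 0.5],
    [[0, 0, -1], 0, 0.5],
    [[0, 0, 0], 0, 0.5],
  ],
)

```text
time_s: 2.8
ee_pos: [440.2, 4.3, 118.2]
ee_rot: [179.9, -0.2, -158.7]
force: [-0.4, -0.1, 0.5]
gripper_width: 53.9
gripper_force: 0.0
```

Emit:
move_arm(
  plan=[
    [[0, 0, -1], 0, 0.55],
    [[0, 0, 0], 0, 0.55],
    [[0, 0, 0], 0, 0.55],
  ],
)

```text
time_s: 3.1
ee_pos: [441.4, 4.7, 109.5]
ee_rot: [180.0, 0.0, -158.6]
force: [-0.5, 0.1, 0.6]
gripper_width: 41.2
gripper_force: 0.0
```

```bash
python3 - <<'E'
from h import *
p=grab("side"); save(p,"s2.png",(150,130,290,270),5)
print(env.state()["ee_pos"],env.state()["ee_rot"])
E
```

```text
[441.65120909   4.5494779  109.73985633] [-1.79990080e+02  4.05114913e-02 -1.58638212e+02]
```

View pics/s2.png

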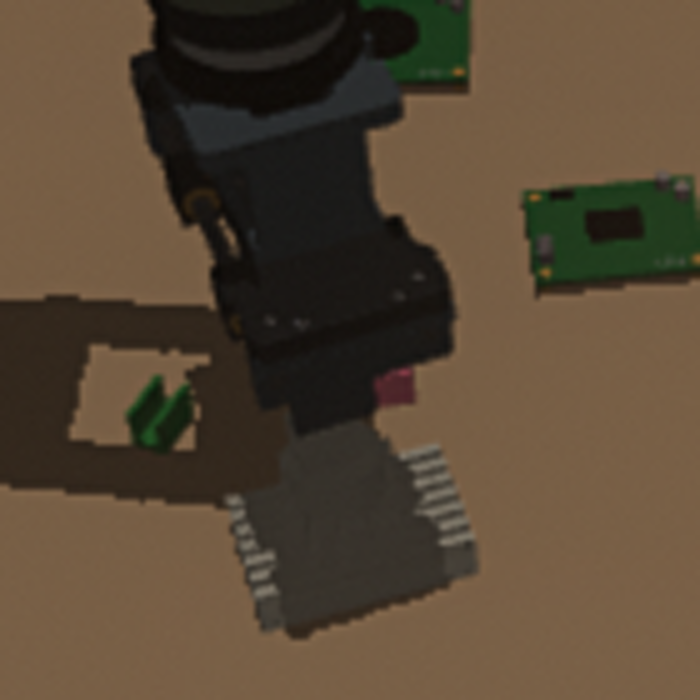

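The side view shows the fingers straddling the stack around (340,480) in the crop, in line with the channel. I'll trim the position and go down.

Emit:
move_arm(
  plan=[
    [[0.15, -0.45, -1], 0.7, 0.55],
    [[0, 0, -1.2], 0, 0.55],
    [[0, 0, -0.9], 0, 0.55],
    [[0, 0, -0.3], 0, 0.55],
    [[0, 0, 0], 0, 0.55],
  ],
)

```text
time_s: 3.65
ee_pos: [442.7, -0.7, 74.8]
ee_rot: [180.0, -0.1, -158.0]
force: [0.9, -0.2, -0.1]
gripper_width: 41.2
gripper_force: 0.0
```

Emit:
move_arm(
  plan=[
    [[0, 0, 0], 0, 0.7],
    [[0, 0, 0], 0, 0.8],
    [[0, 0, 0], 0, 0.9],
    [[0, 0, 0], 0, 1],
    [[0, 0, 0], 0, 1],
  ],
  squeeze=12,
)

```text
time_s: 4.15
ee_pos: [443.3, -0.6, 75.7]
ee_rot: [-180.0, 0.0, -158.0]
force: [-1.0, 0.3, 2.2]
gripper_width: 18.2
gripper_force: 12.0
```

Emit:
move_arm(
  plan=[
    [[0, 0, 1], 0, 1],
    [[0, 0, 2.5], 0, 1],
    [[0, 0, 3], 0, 1],
    [[1.5, 3, 2], 0, 1],
    [[1.9, 3.2, 0.5], -6, 1],
  ],
)

```text
time_s: 4.65
ee_pos: [478.5, 61.7, 168.9]
ee_rot: [-179.9, 0.3, -164.3]
force: [0.1, 0.3, -0.4]
gripper_width: 17.9
gripper_force: 12.0
```

Emit:
move_arm(
  plan=[
    [[2.3, 3.6, 0], -6, 1],
    [[2.3, 3.6, 0], -4.3, 1],
    [[2.3, 3.6, -1], 0, 1],
    [[1.7, 2.4, -1], 0, 1],
    [[0.8, 0.8, -1], 0, 1],
  ],
)

```text
time_s: 5.15
ee_pos: [572.3, 203.9, 135.3]
ee_rot: [180.0, 0.1, -174.2]
force: [-0.6, -0.5, -0.6]
gripper_width: 17.8
gripper_force: 12.0
```

Emit:
move_arm(
  plan=[
    [[0, 0, -2], 0, 1],
    [[0, 0, -1], 0, 1],
    [[0, 0, 0], 0, 1],
  ],
)

```text
time_s: 5.45
ee_pos: [569.4, 200.3, 103.9]
ee_rot: [-179.9, -0.2, -174.3]
force: [-0.0, 0.1, -0.9]
gripper_width: 17.9
gripper_force: 12.0
```

```bash
python3 - <<'E'
from h import *
p=grab("side"); save(p,"s3.png",(200,110,340,230),5)
s=env.state();print(s["ee_pos"],s["ee_rot"],s["gripper_width"],s["gripper_force"])
E
```

```text
[570.29884268 200.55577177 105.12931577] [-1.79973919e+02 -9.62999279e-02 -1.74350742e+02] 17.902227275029844 11.999914795160294
```

View pics/s3.png

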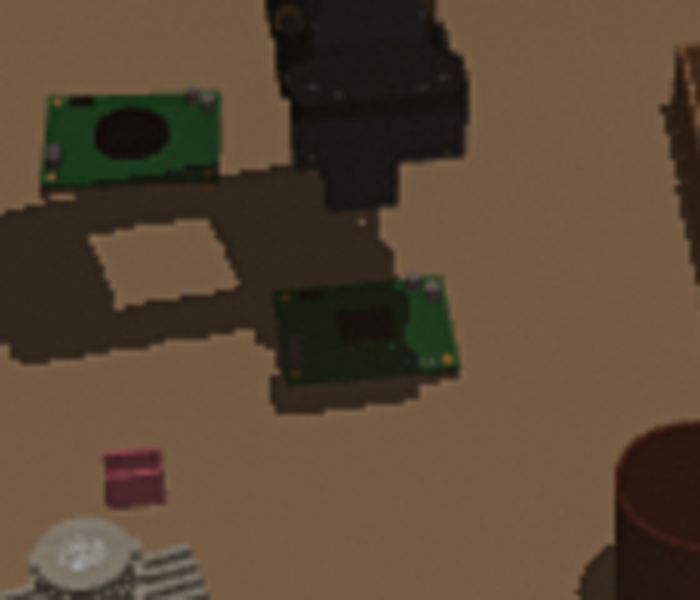

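The small sink is off the stack, and the gripper width confirms it is held. The bare round disc shows at (85,555) in the crop, and the tool is over the small board.

Emit:
move_arm(
  plan=[
    [[0.05, 0.1, -2.5], 0, 1],
    [[0, 0, -2.5], 0, 1],
    [[0, 0, -1.8], 0, 1],
    [[0, 0, -0.8], 0, 1],
    [[0, 0, -0.3], 0, 1],
  ],
)

```text
time_s: 6.0
ee_pos: [571.6, 202.1, 26.7]
ee_rot: [180.0, 0.0, -174.3]
force: [-0.1, -0.2, -0.3]
gripper_width: 17.9
gripper_force: 12.0
```

Emit:
move_arm(
  plan=[
    [[0, 0, -0.2], 0, 1],
    [[0, 0, -0.2], 0, 1],
    [[0, 0, 0], 0, 1],
    [[0, 0, 0], 0, 1],
  ],
)

```text
time_s: 6.4
ee_pos: [571.8, 202.5, 22.9]
ee_rot: [180.0, 0.1, -174.3]
force: [0.5, -0.3, -0.0]
gripper_width: 18.3
gripper_force: 12.0
```

Emit:
move_arm(
  plan=[
    [[0, 0, -0.15], 0, 1],
    [[0, 0, -0.1], 0, 1],
    [[0, 0, 0], 0, 1],
    [[0, 0, 0], 0, 1],
  ],
)

```text
time_s: 6.8
ee_pos: [571.5, 202.4, 19.8]
ee_rot: [180.0, -0.0, -174.3]
force: [0.2, 0.2, 0.5]
gripper_width: 17.8
gripper_force: 12.0
```

Emit:
move_arm(
  plan=[
    [[0, 0, -0.1], 0, 1],
    [[0, 0, 0], 0, 1],
    [[0, 0, 0], 0, 1],
  ],
)

```text
time_s: 7.1
ee_pos: [571.5, 202.4, 19.7]
ee_rot: [180.0, 0.0, -174.3]
force: [-1.5, 0.2, 4.5]
gripper_width: 17.7
gripper_force: 12.0
```

Contact. Opening slowly, then up.

Emit:
move_arm(
  plan=[
    [[0, 0, 0], 0, 0.75],
    [[0, 0, 0], 0, 0.65],
    [[0, 0, 0], 0, 0.6],
    [[0, 0, 0], 0, 0.6],
    [[0, 0, 0], 0, 0.6],
  ],
)

```text
time_s: 7.6
ee_pos: [571.5, 202.4, 18.7]
ee_rot: [180.0, -0.0, -174.3]
force: [0.3, 0.8, -0.3]
gripper_width: 36.5
gripper_force: 0.0
```

Emit:
move_arm(
  plan=[
    [[0, 0, 1], 0, 0.55],
    [[0, 0, 2.5], 0, 0.4],
    [[0, 0, 4], 0, 0.3],
    [[-1, -2, 3], 4, 0.3],
    [[-2.2, -3.8, 0], 6, 0.3],
  ],
)

```text
time_s: 8.1
ee_pos: [544.0, 146.3, 129.3]
ee_rot: [-180.0, 0.7, -163.9]
force: [-0.2, -0.4, 0.2]
gripper_width: 63.9
gripper_force: 0.0
```

Emit:
move_arm(
  plan=[
    [[-2.3, -3.8, 0], 6, 0.3],
    [[-2.3, -3.8, 0], 0, 0.3],
    [[0, 0, 0], 0, 0.3],
  ],
)

```text
time_s: 8.4
ee_pos: [490.0, 65.1, 124.5]
ee_rot: [-180.0, -0.2, -158.5]
force: [0.6, 1.3, 0.5]
gripper_width: 63.8
gripper_force: 0.0
```

```bash
python3 - <<'E'
from h import *
p=grab("top"); w=cloud(p); save(p,"t4.png",(160,170,320,290),5)
s=w[185:225,175:220].reshape(-1,3); s=s[np.isfinite(s[:,0])]; P=s[(s[:,2]>30)&(s[:,2]<45)&(np.hypot(s[:,0]-571,s[:,1]-202)<35)]
print(len(P),np.median(P[:,2]),cv2.minAreaRect(P[:,:2].astype(np.float32)),P.mean(0))
s=w[225:295,245:305].reshape(-1,3); s=s[np.isfinite(s[:,0])]; P=s[(s[:,2]>66)&(s[:,2]<82)]
print(len(P),cv2.minAreaRect(P[:,:2].astype(np.float32)),P.mean(0))
s=env.state();print(s["ee_pos"],s["ee_rot"],s["gripper_width"])
E
```

```text
0 nan ((0.0, 0.0), (0.0, 0.0), 0.0) [nan nan nan]
243 ((445.2234191894531, -4.196233749389648), (39.96416473388672, 31.15738296508789), 3.7875277996063232) [444.99052547  -2.97893616  71.69482931]
[492.38965317  66.84780192 124.82855732] [-1.79995031e+02  2.78480305e-02 -1.58493636e+02] 63.681798692004996
  return _methods._mean(a, axis=axis, dtype=dtype,
  ret = ret.dtype.type(ret / rcount)
<stdin>:4: RuntimeWarning: Mean of empty slice.
  ret = um.true_divide(
```

View pics/t4.png

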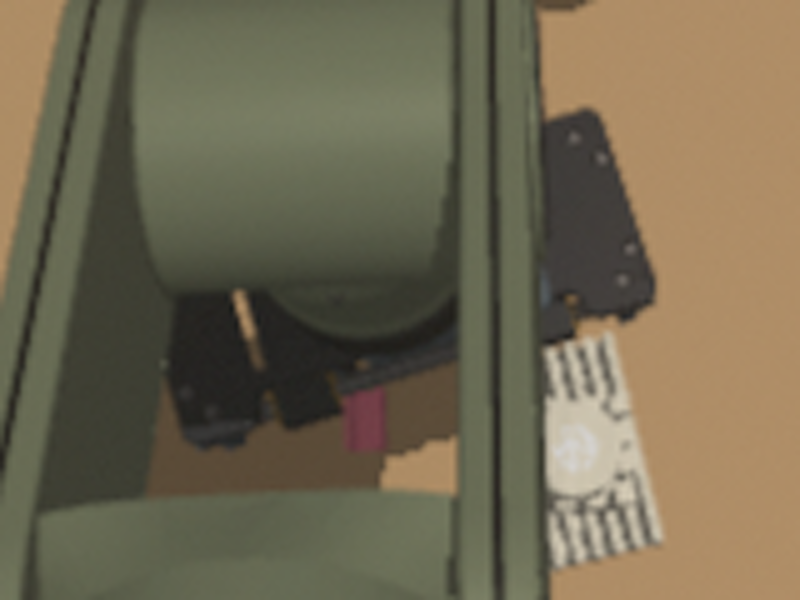

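The arm hides the small board in the top view. The round sink is still in place at (575,450) in the crop. I'll check the small one from the side camera by depth.

```bash
python3 - <<'E'
from h import *
p=grab("side"); w=cloud(p); 
s=w.reshape(-1,3); s=s[np.isfinite(s[:,0])]; n=s[np.hypot(s[:,0]-571,s[:,1]-202)<30]
print(np.histogram(n[:,2],bins=np.arange(-2,60,4)))
P=n[(n[:,2]>24)&(n[:,2]<44)]
print(len(P),P[:,2].max(),cv2.minAreaRect(P[:,:2].astype(np.float32)),P.mean(0))
save(p,"s4.png",(165,120,305,270),4)
E
```

```text
(array([  0,   0,  28, 136,  22,  14,  11,  20,  20,  36,  11,   0,   0,
         0,   0]), array([-2,  2,  6, 10, 14, 18, 22, 26, 30, 34, 38, 42, 46, 50, 54, 58]))
91 40.64780300356381 ((569.9966430664062, 199.462646484375), (25.804914474487305, 22.068470001220703), 1.5838934183120728) [570.22457378 198.72722155  33.26326194]
```

View pics/s4.png

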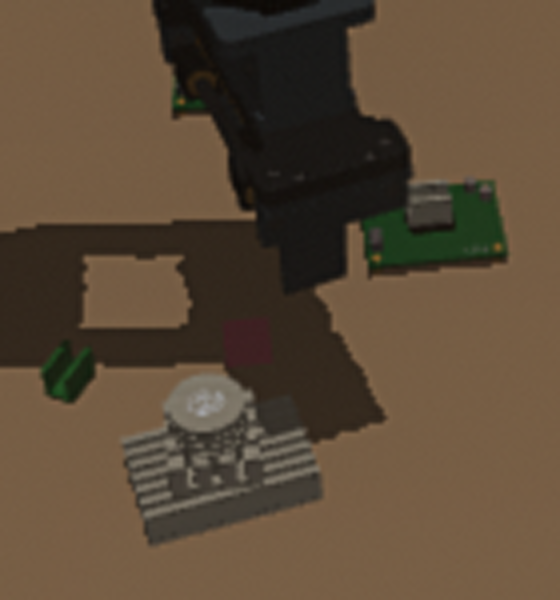

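The small sink stands upright and square on its module at (430,205) in the crop. Next is the round one.

Emit:
move_arm(
  plan=[
    [[-2.4, -3.4, 0], 0, 0.3],
    [[-2.3, -3.4, 0], 0, 0.3],
    [[0, 0, -2], 0, 0.3],
    [[0, 0, 0], 0, 0.3],
    [[0, 0, 0], 0, 0.3],
  ],
)

```text
time_s: 9.0
ee_pos: [447.7, 1.2, 104.2]
ee_rot: [180.0, 0.0, -158.3]
force: [0.5, -0.8, -0.2]
gripper_width: 63.9
gripper_force: 0.0
```

Emit:
move_arm(
  plan=[
    [[-0.25, -0.2, -1.5], 0, 0.3],
    [[0, 0, -2], 0, 0.3],
    [[0, 0, -1], 0, 0.3],
    [[0, 0, -0.5], 0, 0.3],
    [[0, 0, 0], 0, 0.3],
  ],
)

```text
time_s: 9.5
ee_pos: [444.4, -1.2, 53.8]
ee_rot: [180.0, -0.0, -158.3]
force: [-0.7, 0.4, -0.2]
gripper_width: 63.6
gripper_force: 0.0
```

Emit:
move_arm(
  plan=[
    [[0, 0, 0], 0, 0.4],
    [[0, 0, 0], 0, 0.5],
    [[0, 0, 0], 0, 0.6],
    [[0, 0, 0], 0, 0.6],
    [[0, 0, 0], 0, 0.6],
  ],
  squeeze=15,
)

```text
time_s: 10.0
ee_pos: [444.4, -1.6, 54.4]
ee_rot: [-180.0, 0.1, -158.3]
force: [0.1, -0.3, 4.5]
gripper_width: 41.5
gripper_force: 15.0
```

Emit:
move_arm(
  plan=[
    [[0, 0, 1], 0, 0.8],
    [[0, 0, 2.5], 0, 0.8],
    [[0, 0, 3], 0, 0.8],
    [[0, 2, 1.5], 0, 0.8],
    [[0, 4, 0], 0, 0.8],
  ],
)

```text
time_s: 10.5
ee_pos: [445.9, 57.8, 136.9]
ee_rot: [-179.9, 0.3, -158.5]
force: [0.9, 0.2, -1.2]
gripper_width: 41.8
gripper_force: 15.0
```

Emit:
move_arm(
  plan=[
    [[0, 4.5, 0], -5, 0.8],
    [[0, 4.5, 0], -6, 0.8],
    [[0, 4.5, 0], -6, 0.8],
    [[0, 4.5, 0], -4, 0.8],
    [[0, 4.5, 0], 0, 0.8],
  ],
)

```text
time_s: 11.0
ee_pos: [443.6, 285.2, 134.5]
ee_rot: [180.0, 0.0, -179.4]
force: [1.1, -0.3, -1.3]
gripper_width: 41.6
gripper_force: 15.0
```

Emit:
move_arm(
  plan=[
    [[0, 4.5, -1], 0, 0.8],
    [[0, 3, -2], 0, 0.8],
    [[0, 0.8, -2], 0, 0.8],
    [[0, 0, 0], 0, 0.8],
    [[0, 0, 0], 0, 0.8],
  ],
)

```text
time_s: 11.5
ee_pos: [443.7, 365.9, 84.1]
ee_rot: [-180.0, -0.0, -179.3]
force: [0.8, 0.2, 0.6]
gripper_width: 41.2
gripper_force: 15.0
```

Emit:
move_arm(
  plan=[
    [[-0.05, 0.05, -2.5], 0, 0.8],
    [[0, 0, -2], 0, 0.8],
    [[0, 0, -1.2], 0, 0.8],
    [[0, 0, -0.4], 0, 0.8],
    [[0, 0, 0], 0, 0.8],
  ],
)

```text
time_s: 12.0
ee_pos: [443.9, 366.6, 23.4]
ee_rot: [180.0, 0.0, -179.4]
force: [-0.3, -0.8, -0.0]
gripper_width: 41.4
gripper_force: 15.0
```

Emit:
move_arm(
  plan=[
    [[0, 0, -0.1], 0, 0.8],
    [[0, 0, 0], 0, 0.8],
    [[0, 0, 0], 0, 0.8],
  ],
)

```text
time_s: 12.3
ee_pos: [443.8, 367.2, 22.6]
ee_rot: [179.9, 0.1, -179.3]
force: [-0.4, 0.0, -0.1]
gripper_width: 41.4
gripper_force: 15.0
```

Emit:
move_arm(
  plan=[
    [[0, 0, -0.1], 0, 0.8],
    [[0, 0, 0], 0, 0.8],
    [[0, 0, -0.1], 0, 0.8],
    [[0, 0, 0], 0, 0.8],
    [[0, 0, 0], 0, 0.8],
  ],
)

```text
time_s: 12.8
ee_pos: [443.5, 367.0, 20.4]
ee_rot: [180.0, 0.0, -179.3]
force: [-1.1, -0.2, 6.2]
gripper_width: 41.4
gripper_force: 15.0
```

Emit:
move_arm(
  plan=[
    [[0, 0, 0], 0, 0.5],
    [[0, 0, 0], 0, 0.4],
    [[0, 0, 0], 0, 0.3],
    [[0, 0, 0], 0, 0.3],
    [[0, 0, 0], 0, 0.3],
  ],
)

```text
time_s: 13.3
ee_pos: [443.5, 366.9, 19.7]
ee_rot: [-180.0, -0.0, -179.3]
force: [0.7, -0.4, -0.1]
gripper_width: 63.6
gripper_force: 0.0
```

Emit:
move_arm(
  plan=[
    [[0, 0, 1], 0, 0.25],
    [[0, 0, 2.5], 0, 0.2],
    [[0, 0, 4], 0, 0.2],
    [[0, -3, 2], 0, 0.2],
    [[0, -4.5, 1], 0, 0.2],
  ],
)

```text
time_s: 13.8
ee_pos: [445.2, 293.6, 128.1]
ee_rot: [179.8, 0.3, -179.1]
force: [1.5, -1.5, -0.5]
gripper_width: 73.2
gripper_force: 0.0
```

Emit:
move_arm(
  plan=[
    [[0, -4.5, 0], 0, 0.2],
    [[0, -4.5, 0], 2, 0.2],
    [[0, -4.5, 0], 2, 0.2],
    [[0, -4.5, 0], 2, 0.2],
    [[0, -4.5, 0], 2, 0.2],
  ],
)

```text
time_s: 14.3
ee_pos: [443.4, 65.3, 125.8]
ee_rot: [-180.0, 0.1, -171.2]
force: [1.0, -1.1, 0.0]
gripper_width: 72.8
gripper_force: 0.0
```

```bash
python3 - <<'E'
from h import *
p=grab("top"); w=cloud(p); save(p,"t5.png",(70,180,310,320),3)
s=w.reshape(-1,3); s=s[np.isfinite(s[:,0])]
for n,(x,y),lo,hi,r in (("round",(443,366.5),31,46,30),("square",(445,-1),42,57,36),("long",(447.5,0.7),18,33,60)):
    P=s[(s[:,2]>lo)&(s[:,2]<hi)&(np.hypot(s[:,0]-x,s[:,1]-y)<r)]
    if len(P)>4: print(n,len(P),np.median(P[:,2]),np.round(np.hstack([*map(np.ravel,map(np.array,cv2.minAreaRect(P[:,:2].astype(np.float32))))]),1),P.mean(0).round(1))
s=env.state();print(s["ee_pos"],s["ee_rot"],s["gripper_width"])
E
```

```text
round 277 38.19390433055867 [443.7 368.6  40.9  41.   33.6] [443.7 367.6  38.1]
square 39 49.59223878735918 [423.8  -5.4   6.5  45.5   7.1] [423.3  -7.5  49.8]
long 150 26.21424628899217 [417.6  -9.4  35.7  58.8  17.4] [413.1 -12.   26.3]
[442.78873329  59.63811567 125.65029383] [-1.79742405e+02 -2.27674926e-02 -1.71312126e+02] 72.82978863801229
```

View pics/t5.png

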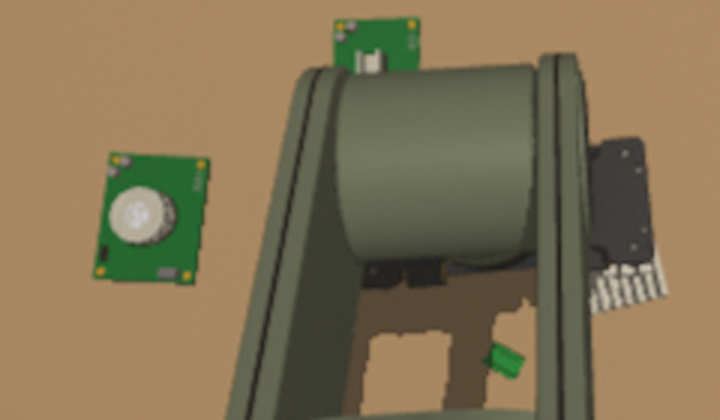

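The round sink sits flat and centred on its module at (142,215) in the crop, measured at (443.7,367.8) with its top at 38 mm. Now the square.

Emit:
move_arm(
  plan=[
    [[0.1, -3, 0], -1.3, 0.2],
    [[0.1, -3, -1], 0, 0.2],
    [[0, 0, -2], 0, 0.2],
    [[0, 0, -1], 0, 0.2],
    [[0, 0, 0], 0, 0.2],
  ],
)

```text
time_s: 14.85
ee_pos: [444.5, 7.2, 84.1]
ee_rot: [180.0, -0.2, -172.6]
force: [-0.3, 1.2, 0.4]
gripper_width: 73.0
gripper_force: 0.0
```

Emit:
move_arm(
  plan=[
    [[0, 0, 0], 0, 0.2],
    [[0, 0, 0], 0, 0.2],
  ],
)

```text
time_s: 15.05
ee_pos: [446.2, 7.5, 85.6]
ee_rot: [-180.0, 0.1, -172.6]
force: [0.2, 0.1, -0.2]
gripper_width: 72.9
gripper_force: 0.0
```

Emit:
move_arm(
  plan=[
    [[-0.1, -0.85, 0], 0, 0.2],
    [[0, 0, -2], 0, 0.2],
    [[0, 0, -2], 0, 0.2],
    [[0, 0, -1.1], 0, 0.2],
    [[0, 0, -0.3], 0, 0.2],
  ],
)

```text
time_s: 15.55
ee_pos: [443.9, -1.7, 30.2]
ee_rot: [180.0, -0.1, -172.6]
force: [-0.4, -0.3, 0.6]
gripper_width: 72.8
gripper_force: 0.0
```

Emit:
move_arm(
  plan=[
    [[0, 0, 0], 0, 0.3],
    [[0, 0, 0], 0, 0.4],
    [[0, 0, 0], 0, 0.5],
    [[0, 0, 0], 0, 0.6],
    [[0, 0, 0], 0, 0.6],
  ],
  squeeze=18,
)

```text
time_s: 16.05
ee_pos: [445.1, -1.7, 31.5]
ee_rot: [-180.0, 0.1, -172.6]
force: [-0.0, -0.5, 4.3]
gripper_width: 49.9
gripper_force: 18.0
```

Emit:
move_arm(
  plan=[
    [[0, 0, 1], 0, 0.8],
    [[0, 0, 2.5], 0, 0.8],
    [[0, 0, 3], 0, 0.8],
    [[1, -1.2, 1.5], 0, 0.8],
    [[2.4, -2.7, 0], -3, 0.8],
  ],
)

```text
time_s: 16.55
ee_pos: [478.7, -39.8, 113.9]
ee_rot: [180.0, 0.2, -175.6]
force: [0.9, 0.4, -0.9]
gripper_width: 49.6
gripper_force: 18.0
```

Emit:
move_arm(
  plan=[
    [[3, -3.3, 0], -5, 0.8],
    [[3, -3.3, 0], -5, 0.8],
    [[3, -3.4, 0], -4.7, 0.8],
    [[2.8, -3.3, 0], 0, 0.8],
    [[2, -2.2, -1], 0, 0.8],
  ],
)

```text
time_s: 17.05
ee_pos: [618.9, -198.3, 102.4]
ee_rot: [-180.0, 0.2, 169.6]
force: [-0.5, -0.4, 0.6]
gripper_width: 49.8
gripper_force: 18.0
```

Emit:
move_arm(
  plan=[
    [[0, 0, -2], 0, 0.8],
    [[0, 0, -1], 0, 0.8],
    [[0, 0, 0], 0, 0.8],
    [[0, 0, 0], 0, 0.8],
  ],
)

```text
time_s: 17.45
ee_pos: [616.2, -195.0, 71.4]
ee_rot: [180.0, -0.0, 169.7]
force: [0.4, 0.4, -0.4]
gripper_width: 49.9
gripper_force: 18.0
```

Emit:
move_arm(
  plan=[
    [[0.15, -0.1, -2], 0, 0.8],
    [[0, 0, -1.7], 0, 0.8],
    [[0, 0, -0.8], 0, 0.8],
    [[0, 0, -0.3], 0, 0.8],
    [[0, 0, 0], 0, 0.8],
  ],
)

```text
time_s: 17.95
ee_pos: [618.3, -196.4, 23.5]
ee_rot: [-180.0, 0.0, 169.7]
force: [-0.4, 0.1, -1.1]
gripper_width: 50.1
gripper_force: 18.0
```

Emit:
move_arm(
  plan=[
    [[0, 0, -0.1], 0, 0.8],
    [[0, 0, 0], 0, 0.8],
    [[0, 0, 0], 0, 0.8],
  ],
)

```text
time_s: 18.25
ee_pos: [618.3, -196.7, 22.4]
ee_rot: [-180.0, 0.1, 169.7]
force: [0.0, -0.4, -0.2]
gripper_width: 50.0
gripper_force: 18.0
```

Emit:
move_arm(
  plan=[
    [[0, 0, -0.1], 0, 0.8],
    [[0, 0, 0], 0, 0.8],
    [[0, 0, 0], 0, 0.8],
  ],
)

```text
time_s: 18.55
ee_pos: [618.4, -196.7, 21.6]
ee_rot: [-180.0, 0.1, 169.7]
force: [-1.0, 0.2, 4.3]
gripper_width: 50.0
gripper_force: 18.0
```

Emit:
move_arm(
  plan=[
    [[0, 0, -0.1], 0, 0.8],
    [[0, 0, 0], 0, 0.8],
    [[0, 0, 0], 0, 0.8],
  ],
)

```text
time_s: 18.85
ee_pos: [618.4, -196.7, 21.6]
ee_rot: [-180.0, 0.1, 169.7]
force: [-2.6, 0.9, 9.4]
gripper_width: 49.8
gripper_force: 18.0
```

Emit:
move_arm(
  plan=[
    [[0, 0, 0], 0, 0.4],
    [[0, 0, 0], 0, 0.3],
    [[0, 0, 0], 0, 0.2],
    [[0, 0, 0], 0, 0.2],
    [[0, 0, 0], 0, 0.2],
  ],
)

```text
time_s: 19.35
ee_pos: [617.9, -196.6, 19.5]
ee_rot: [180.0, -0.0, 169.7]
force: [0.7, -0.3, 0.1]
gripper_width: 73.1
gripper_force: 0.0
```

Emit:
move_arm(
  plan=[
    [[0, 0, 1], 0, 0.2],
    [[0, 0, 2.5], 0, 0.1],
    [[0, 0, 4], 0, 0],
    [[-1.5, 1.8, 2], 5, 0],
    [[-2.8, 3.2, 0], 6, 0],
  ],
)

```text
time_s: 19.85
ee_pos: [578.8, -148.3, 119.3]
ee_rot: [-179.8, 0.6, -179.2]
force: [0.4, 0.5, 0.8]
gripper_width: 91.3
gripper_force: 0.0
```

Emit:
move_arm(
  plan=[
    [[-3, 3.4, 0], 6, 0],
    [[-3, 3.4, 0], 6, 0],
    [[-3, 3.4, 0], 4.7, 0],
    [[-3, 3.4, 0], 0, 0],
    [[0, 0, 0], 0, 0],
  ],
)

```text
time_s: 20.35
ee_pos: [450.5, -7.8, 115.3]
ee_rot: [179.9, -0.2, -162.4]
force: [-0.1, -1.2, -0.2]
gripper_width: 91.4
gripper_force: 0.0
```

```bash
python3 - <<'E'
from h import *
for nm in ("top","side"):
    p=grab(nm); w=cloud(p); save(p,nm+"6.png",None,1.4)
    s=w.reshape(-1,3); s=s[np.isfinite(s[:,0])]
    for n,(x,y),lo,hi,r in (("small",(571,202),24,44,25),("square",(618,-196),33,46,40),("long",(447.5,0.7),18,33,62)):
        P=s[(s[:,2]>lo)&(s[:,2]<hi)&(np.hypot(s[:,0]-x,s[:,1]-y)<r)]
        if len(P)>4: print(nm,n,len(P),np.percentile(P[:,2],90),np.round(np.hstack([*map(np.ravel,map(np.array,cv2.minAreaRect(P[:,:2].astype(np.float32))))]),1))
s=env.state();print(s["ee_pos"],s["ee_rot"],s["gripper_width"])
E
```

```text
top small 61 39.177658329452356 [570.4 203.8  27.9  18.9   5.9]
top square 296 41.67685875393363 [ 618.5 -194.8   50.3   50.8   80. ]
top long 168 27.72374278172366 [424.4  -6.8  50.   59.6  17.3]
side small 97 38.0320870999808 [569.3 200.3  26.5  25.4   6.5]
side square 461 42.10919097685155 [ 617.4 -198.1   53.4   50.    79.6]
side long 939 27.722386238261244 [447.1  -2.5 100.5  64.1  17.4]
[455.29770373 -10.16178789 115.90591385] [-1.79943443e+02  1.21320208e-01 -1.62509563e+02] 91.45412424838604
```

View pics/side6.png

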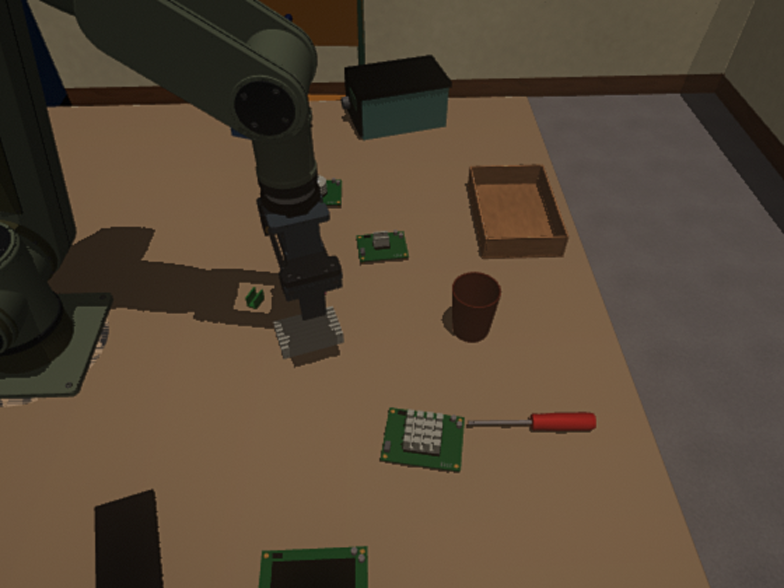

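The square sink sits on its module at (422,430), and the cup and screwdriver have not moved. Now the long one.

Emit:
move_arm(
  plan=[
    [[-0.8, 1.1, -2], 0, 0],
    [[0, 0, -3], 0, 0],
    [[0, 0, -1], 0, 0],
    [[0, 0, 0], 0, 0],
    [[0, 0, 0], 0, 0],
  ],
)

```text
time_s: 20.95
ee_pos: [448.4, -0.2, 55.5]
ee_rot: [-180.0, 0.1, -162.7]
force: [1.2, -0.0, 0.2]
gripper_width: 91.5
gripper_force: 0.0
```

Emit:
move_arm(
  plan=[
    [[-0.1, 0.1, -2], 0, 0],
    [[0, 0, -2], 0, 0],
    [[0, 0, -0.7], 0, 0],
    [[0, 0, -0.2], 0, 0],
    [[0, 0, 0], 0, 0],
  ],
)

```text
time_s: 21.45
ee_pos: [446.9, 1.3, 6.6]
ee_rot: [-180.0, 0.1, -162.6]
force: [0.5, -0.7, -0.4]
gripper_width: 91.3
gripper_force: 0.0
```

Emit:
move_arm(
  plan=[
    [[0, 0, 0], 0, 0.1],
    [[0, 0, 0], 0, 0.2],
    [[0, 0, 0], 0, 0.3],
    [[0, 0, 0], 0, 0.5],
    [[0, 0, 0], 0, 0.5],
  ],
  squeeze=30,
)

```text
time_s: 21.95
ee_pos: [446.4, 1.2, 6.2]
ee_rot: [-180.0, 0.0, -162.6]
force: [-0.2, -0.9, 3.3]
gripper_width: 59.6
gripper_force: 30.0
```

Emit:
move_arm(
  plan=[
    [[0, 0, 0.7], 0, 0.8],
    [[0, 0, 2], 0, 0.8],
    [[0, 0, 3], 0, 0.8],
    [[0, -1.5, 3], 0, 0.8],
    [[0.3, -3, 0], -3, 0.8],
  ],
)

```text
time_s: 22.45
ee_pos: [451.2, -43.1, 96.5]
ee_rot: [-179.9, 0.4, -165.5]
force: [0.2, 0.1, -2.1]
gripper_width: 59.8
gripper_force: 30.0
```

Emit:
move_arm(
  plan=[
    [[0.3, -4, 0], -4, 0.8],
    [[0.3, -4.3, 0], -4, 0.8],
    [[0.3, -4.3, 0], -4, 0.8],
    [[0.3, -4.3, 0], -2.4, 0.8],
    [[0.3, -4.3, 0], 0, 0.8],
  ],
)

```text
time_s: 22.95
ee_pos: [463.4, -256.9, 92.9]
ee_rot: [179.9, -0.0, 179.9]
force: [0.7, 0.0, -1.5]
gripper_width: 59.7
gripper_force: 30.0
```

Emit:
move_arm(
  plan=[
    [[0.3, -4.3, 0], 0, 0.8],
    [[0.3, -4, 0], 0, 0.8],
    [[0, -3, 0], 0, 0.8],
    [[0, -1.5, -1], 0, 0.8],
    [[0, -0.5, -1], 0, 0.8],
  ],
)

```text
time_s: 23.45
ee_pos: [469.5, -389.2, 71.9]
ee_rot: [179.9, -0.0, 179.9]
force: [-1.3, 0.1, -2.0]
gripper_width: 60.0
gripper_force: 30.0
```

Emit:
move_arm(
  plan=[
    [[0, 0, -1], 0, 0.8],
    [[0, 0, 0], 0, 0.8],
    [[0, 0, 0], 0, 0.8],
  ],
)

```text
time_s: 23.75
ee_pos: [469.8, -386.9, 62.3]
ee_rot: [179.9, -0.1, -179.9]
force: [-0.2, 0.4, -1.4]
gripper_width: 60.0
gripper_force: 30.0
```

```bash
python3 - <<'E'
from h import *
p=grab("top"); w=cloud(p); save(p,"t7.png",(360,170,540,320),4)
s=w.reshape(-1,3); s=s[np.isfinite(s[:,0])]
P=s[(s[:,2]>45)&(s[:,2]<110)&(np.hypot(s[:,0]-471,s[:,1]+388)<75)]
print(np.histogram(P[:,2],bins=np.arange(45,111,5)))
e=env.state();print(e["ee_pos"],e["ee_rot"],e["gripper_width"],e["gripper_force"])
t=e["ee_pos"][2]+20
P=P[abs(P[:,2]-t)<5]; 
if len(P)>4: print(len(P),cv2.minAreaRect(P[:,:2].astype(np.float32)))
E
```

```text
(array([  0,   0,   7,  11,  17,  70, 128, 225,   3,   0,   0,   0,   0]), array([ 45,  50,  55,  60,  65,  70,  75,  80,  85,  90,  95, 100, 105,
       110]))
[ 470.21263996 -387.36318047   62.92686706] [ 1.79966490e+02 -1.46712119e-02 -1.79936022e+02] 59.68860208931599 29.999356269836426
285 ((470.3811340332031, -384.72528076171875), (60.640987396240234, 100.88805389404297), 89.30941009521484)
```

View pics/t7.png

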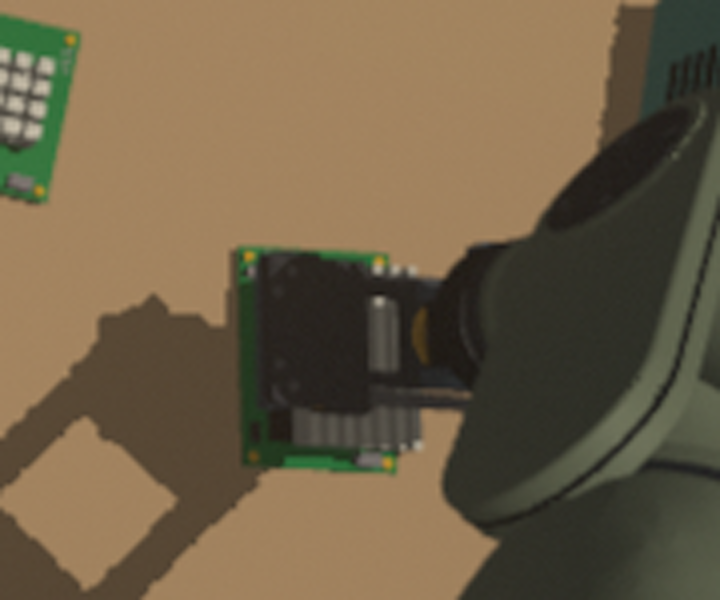

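The long sink is held level over its board, in line with it, around (330,360) in the crop. I'll lower it.

Emit:
move_arm(
  plan=[
    [[0.1, -0.2, -1.5], 0, 0.8],
    [[0, 0, -1.3], 0, 0.8],
    [[0, 0, -0.7], 0, 0.8],
    [[0, 0, -0.3], 0, 0.8],
    [[0, 0, 0], 0, 0.8],
  ],
)

```text
time_s: 24.3
ee_pos: [470.7, -390.3, 24.0]
ee_rot: [179.9, -0.1, 180.0]
force: [-0.1, 0.2, -1.6]
gripper_width: 60.1
gripper_force: 30.0
```

Emit:
move_arm(
  plan=[
    [[0, 0, -0.1], 0, 0.8],
    [[0, 0, 0], 0, 0.8],
    [[0, 0, 0], 0, 0.8],
  ],
)

```text
time_s: 24.6
ee_pos: [471.2, -390.8, 24.3]
ee_rot: [-180.0, 0.0, 180.0]
force: [0.3, -0.3, -2.5]
gripper_width: 59.5
gripper_force: 30.0
```

Y is about 1 mm past the target; I'll trim it on the way down.

Emit:
move_arm(
  plan=[
    [[0, 0.1, -0.1], 0, 0.8],
    [[0, 0, 0], 0, 0.8],
    [[0, 0, 0], 0, 0.8],
  ],
)

```text
time_s: 24.9
ee_pos: [471.0, -389.5, 22.9]
ee_rot: [180.0, 0.0, 180.0]
force: [-0.3, 0.2, -2.4]
gripper_width: 59.4
gripper_force: 30.0
```

Emit:
move_arm(
  plan=[
    [[0, 0, -0.1], 0, 0.8],
    [[0, 0, 0], 0, 0.8],
    [[0, 0, 0], 0, 0.8],
  ],
)

```text
time_s: 25.2
ee_pos: [471.1, -389.7, 22.2]
ee_rot: [-180.0, 0.0, 180.0]
force: [-0.4, 0.6, 1.7]
gripper_width: 60.0
gripper_force: 30.0
```

Emit:
move_arm(
  plan=[
    [[0, 0, -0.1], 0, 0.8],
    [[0, 0, 0], 0, 0.8],
    [[0, 0, 0], 0, 0.8],
  ],
)

```text
time_s: 25.5
ee_pos: [471.1, -389.7, 22.2]
ee_rot: [-180.0, 0.0, 180.0]
force: [-1.4, 1.8, 7.5]
gripper_width: 59.7
gripper_force: 30.0
```

Emit:
move_arm(
  plan=[
    [[0, 0, 0], 0, 0.3],
    [[0, 0, 0], 0, 0.2],
    [[0, 0, 0], 0, 0.1],
    [[0, 0, 0], 0, 0.1],
    [[0, 0, 0], 0, 0.1],
  ],
)

```text
time_s: 26.0
ee_pos: [470.9, -389.6, 20.7]
ee_rot: [180.0, -0.0, 180.0]
force: [1.1, -0.7, -0.8]
gripper_width: 81.9
gripper_force: 0.0
```

Emit:
move_arm(
  plan=[
    [[0, 0, 1], 0, 0.1],
    [[0, 0, 2.5], 0, 0.1],
    [[0, 0, 4], 0, 0.1],
    [[-1, 3, 2], 0, 0.1],
    [[-1, 4.2, 2], 0, 0.1],
  ],
)

```text
time_s: 26.5
ee_pos: [451.6, -318.6, 137.9]
ee_rot: [-179.9, 0.2, 179.9]
force: [-0.1, 1.4, -0.0]
gripper_width: 82.1
gripper_force: 0.0
```

Emit:
move_arm(
  plan=[
    [[-1, 4.2, 1], 0, 0.1],
    [[-1, 4.2, 0], 0, 0.1],
    [[-1, 4.2, 0], 0, 0.1],
    [[-1, 4.2, 0], 0, 0.1],
    [[-1, 4.2, 0], 0, 0.1],
  ],
)

```text
time_s: 27.0
ee_pos: [400.6, -106.1, 146.7]
ee_rot: [-180.0, 0.1, 180.0]
force: [0.3, 1.2, 0.3]
gripper_width: 82.2
gripper_force: 0.0
```

Emit:
move_arm(
  plan=[
    [[0, 0, 0], 0, 0.1],
    [[0, 0, 0], 0, 0.1],
    [[0, 0, 0], 0, 0.1],
  ],
)

```text
time_s: 27.3
ee_pos: [401.8, -108.5, 146.5]
ee_rot: [-180.0, 0.1, 180.0]
force: [-0.3, 0.2, 0.7]
gripper_width: 81.8
gripper_force: 0.0
```

```bash
python3 - <<'E'
from h import *
for nm in ("top","side"):
    p=grab(nm); w=cloud(p); save(p,nm+"8.png",None,1.4)
    s=w.reshape(-1,3); s=s[np.isfinite(s[:,0])]
    for n,(x,y),lo,hi,r in (("small",(571,202),24,44,25),("round",(443,366.5),31,46,30),("square",(618,-196),33,46,40),("long",(471,-388),34,50,70)):
        P=s[(s[:,2]>lo)&(s[:,2]<hi)&(np.hypot(s[:,0]-x,s[:,1]-y)<r)]
        if len(P)>4: print(nm,n,len(P),np.percentile(P[:,2],90),np.round(np.hstack([*map(np.ravel,map(np.array,cv2.minAreaRect(P[:,:2].astype(np.float32))))]),1))
s=env.state();print(s["time_s"],s["ee_pos"],s["force"],s["qvel"].round(1))
E
```

```text
top small 60 39.146677706624516 [570.7 203.9  27.7  18.8   6.5]
top round 277 40.43524263469426 [444.6 368.2  39.7  43.    3.9]
top square 294 41.73096665226581 [ 618.4 -194.6   50.6   50.7   80.7]
top long 1008 43.179270462133694 [ 471.6 -387.7  100.    62.4    0. ]
side small 98 38.39090873318729 [569.2 199.7  26.2  23.7   7.1]
side round 128 39.89989551302907 [443.2 365.2  40.3  44.5  18. ]
side square 467 42.00958216413949 [ 617.4 -198.3   52.1   49.9   79.5]
side long 1260 44.248448145237646 [ 470.6 -380.1   40.8   99.8   88.8]
27.4 [ 401.58930027 -108.70468107  146.0544426 ] [ 0.16530645 -0.10242502  0.42782196] [-0.2  0.3  0.3  0.1  0.   0. ]
```

View pics/top8.png

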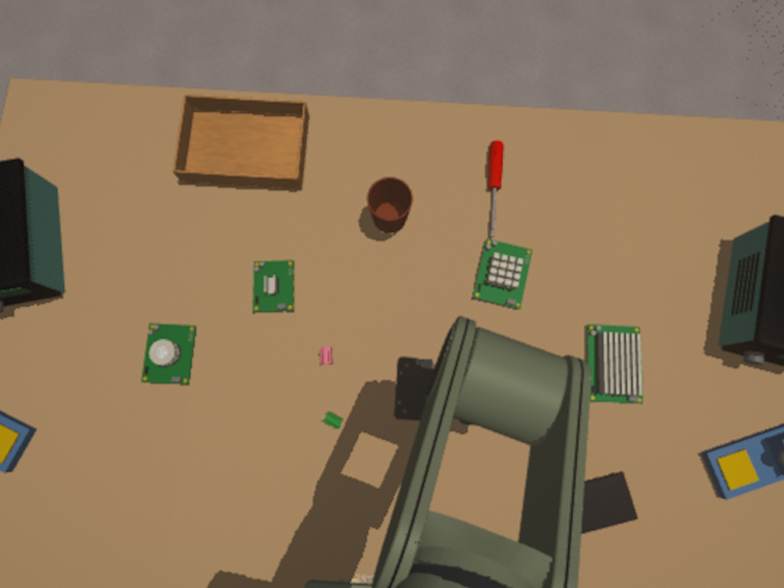

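All four sinks sit on their modules: small (271,285), round (164,352), square (505,270) and long (619,362). Each is within about 3 mm by measurement, and the cup and screwdriver are undisturbed. Handing in.

```bash
python3 -c "
from workcell import env
print(env.job_done())"
```

```text
the job is handed in; nothing more can be done
None
```

The job is handed in at about 27 s of the 109 s: all four heat sinks are released on their matching modules, each measured within about 3 mm of centre in the top view and in line, with the cup and screwdriver untouched; the hand-in call returned no verdict.

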